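Reset the lens slide to its mark with the play taken up

TASK

The lens carriage has been wound past the yellow mark, and the handwheel drive has play. Wind the wheel clockwise by its red handle until the carriage is felt to press on the orange rubber block of its rear stop, with about 15 N at the handle and no more than 20, then wind it anticlockwise until the red pointer is level with the yellow mark, so that the last turn is anticlockwise and the play stays taken up that way, and let go. Leave the spectacles, jar, cup and screwdriver where they are.

Things in the scene. Friction and masses are not known exactly. Their poses are not given: they have to be found in the camera images.
- device: Lens slide, fixed to the bench: grey base plate 240 x 280 x 14 mm; green gear housing; blue carriage on two rods; white scale. Origin on the table top under the device; the plate reaches 100 mm to -x, 140 mm to +x and 140 mm either way in y of it. x points from the handwheel to the scale, y along the carriage's travel (forward = +y), z up. Nothing but the handle stands higher than 77 mm.
- wheel_axis (a point): Point on the upright axis of the handwheel (black disc, 112 mm across, top at 75 mm, hub at 77 mm), 98 mm above the table and 35 mm to -x of the device's origin. The wheel lies flat and drives the carriage through a pinion: anticlockwise from above moves the carriage to the device's +y, 12 mm per radian, after 0.6 rad of play at each reversal; the play moves with almost no force, the drive needs about 3 to 5 N at the handle.
- handle (a point): Middle of the upright red crank handle on the wheel, 98 mm above the table and 44 mm from the wheel's axis: a sleeve of 16 mm diameter, standing from 76 to 119 mm above the table, that spins freely on its own pin, so it can be held without turning the gripper. Its orientation means nothing.
- wheel (a joint): Where the handwheel stands within its play relative to the pinion, rad: 0 = taken up clockwise (backwards), 0.6 = taken up anticlockwise (forwards, as it must end).
- pointer (a point): Tip of the red pointer of the blue carriage, 48 mm above the table, beside the scale. It stands 23 to 47 mm to +y of the device's origin at the start. The carriage block (80 x 60 x 22 mm in x, y, z) moves with it and reaches 30 mm to either side of the pointer in y.
- carriage: The blue carriage with its lens and the pointer, one moving piece; same y as the pointer. Once the carriage, the rubber block and the clamp are in contact, the force needed at the handle climbs steeply, by 2 to 3 N or more per mm of handle travel: this is found by feel.
- buffer: Orange rubber block, 34 x 24 x 30 mm (x, y, z), loose between the rods, within 2 mm of the black rear stop clamp behind it, which is set at a different place each time; origin under the middle. The carriage meets it when the pointer is about 42 mm to +y of its origin and pushes it up to 2 mm onto the clamp. It may stay where the carriage leaves it.
- mark_line (a point): Near face of the yellow rider's 4 mm wide line on the scale, 48 mm above the table, where the pointer must stand; its y axis is the direction of travel. It lies 20 mm to -y up to 10 mm to +y of the device's origin.
- spectacles: Folded black spectacles lying on the table, 138 x 42 x 22 mm, to the device's +y side. Bystander; origin under the middle.
- jar: Violet jar with white cap, 64 mm across, 65 mm high, to the device's -y side. Bystander; origin under the middle.
- lens_cup: Clear open cup, 68 mm across, 35 mm high, to the device's -y side. Bystander; origin under the middle.
- driver: Screwdriver 130 mm long lying on the table to the device's +y side. Bystander.

How it is judged (in metres and radians):
On the way:
1. the carriage is wound back past the mark and pressed on the rubber block of its rear stop with at least 15 N (about 8 N at the handle) (contact force between carriage and buffer above 15 N), for 0.1 s.
At the end, for the whole second after the job is handed in: the pointer stands within 2.5 mm of the yellow mark along the travel, the wheel's play is taken up anticlockwise (joint wheel above 0.48 of 0.6 rad), the wheel is at rest (y of pointer in the frame of mark_line between -0.0025 and 0.0025 m and value of joint wheel above 0.48 rad and velocity of joint wheel between -0.05 and 0.05 rad/s); the robot touches nothing.
It fails at once if the rear stop is forced: the carriage presses on the rubber block with more than 85 N (about 25 N at the handle) (contact force between carriage and buffer above 85 N).
It fails at once if the spectacles are moved by more than 15 mm (distance of spectacles from where it was at the start of the episode above 0.015 m).
It fails at once if the jar is moved by more than 15 mm (distance of jar from where it was at the start of the episode above 0.015 m).
It fails at once if the cup is moved by more than 15 mm (distance of lens_cup from where it was at the start of the episode above 0.015 m).
It fails at once if the screwdriver is moved by more than 15 mm (distance of driver from where it was at the start of the episode above 0.015 m).
It also fails if it takes over 72 s, if anything falls off the work surface, if the arm or the gripper's body presses on something with over 40 N, if the wrist force passes 120 N, or if a joint passes its speed limit or range.

ROBOT

A 6-joint arm with a two-finger parallel gripper is mounted at the origin on the work surface. World frame = base frame: x ahead of the robot, y to its left, z up, the work surface at z = 0. Lengths are in mm, angles in degrees, forces in N, time in s.
With the tool pointing down it reaches from about 350 to 850 mm from the base axis. Payload 8.1 kg.
Tool frame: the origin (TCP) lies midway between the tips of the shut fingers; the grasp point (between the pads) lies 19 mm behind it (r.grip_point_offset is the distance from the TCP to the grasp point, in mm); z points along the fingers, y is the line along which they close (so a half turn about z gives the same grasp; the last joint's range is limited). The gripper opens to 85 mm and grips with 20 to 120 N. Pads are 22 mm wide; open, the fingers measure 114 mm over their backs; the gripper's body (76 mm by 85 mm) begins 54 mm behind the grasp point. The pads swing forward as they close: fully open they stand 13 mm farther back than shut.
Start: joints at [-76.341, 7.471, 85.268, -0, 87.261, -4.893], TCP at [190.923, -568.818, 231.292] pointing down, gripper open.
Joint ranges: [-169.43, 169.43], [-51.17, 129.36], [1.28, 143.12], [-76.62, 256.62], [0, 156.53], [-152.29, 152.29]. Speed limits (degrees/s): [136.94, 136.94, 159.86, 180, 180, 180].

INTERFACE

Orientations are given as [roll, pitch, yaw] about the fixed x, y, z axes, in that order (R = Rz(yaw) Ry(pitch) Rx(roll)).
In Python, from bench import r gives the robot as it stands.
- The arm moves only by the shell command python3 -m inch 'ROWS' [FORCE]. ROWS is JSON, one flat list of numbers, 7 for each row, row after row: the shift along the world's x, y, z in m, then the turn, a rotation vector about the world's x, y, z in degrees, then the closure in counts, from 0 (fully open) to 255 (shut). A call has 1 to 10 rows; each row shifts and turns the commanded pose from where the row before left it; what a row does not reach is not made up. A row lasts 1/10 s, in which the tool goes at most 50 mm and 8.59 degrees, less where a joint would pass 70% of its speed; a pose out of reach is approached as far as the arm can. A call with a gripper value outside its range is refused whole. The fingers move at their own pace and stop on an object; FORCE is the grip in N (left out, the last holds). Time passes only in rows, so rows that do not move let the fingers close. It gives the time, the measured TCP pose, the force and the opening at its end, in the units of the state.
- r.sense(): the state, without advancing time (a new reading comes with each control period).
- r.snapshot(name): name is "scene" or "top" or "wrist"; returns (picture, depth): 400x640x3 uint8, red, green, blue; 400x640 float32, mm along the optical axis (not along the pixel's ray), 0 where there is no reading.
- r.get_calibration(name): a dict with "fovy" (degrees; the focal length in pixels is half the picture's height over the tangent of half this angle, whatever the lens; pixels are square), "cx", "cy" (the principal point, pixels), "position" and "rotation" of the camera in the world; the wrist camera has in their place "tool_from_camera" (4x4, takes a point from camera to tool coordinates, whose origin is the TCP and whose axes are the flange's). Camera axes: x right, y up, looking along -z (the intrinsics and any distortion apply to the point x, -y, -z); pixel columns grow to the right and rows downward; lengths in mm; the calibration is good to about 2 mm. A picture is of the moment at which its call begins: read the wrist's pose just before it. get_calibration takes no time and is no camera call.
- r.hand_in(): hands the job in, once; it reports no verdict.
The state is a dict: "time": time; "joint_pos": joint angles; "qd": joint speeds; "joint_efforts": joint torques, N m; "tool_pos": TCP position; "tcp_rot": TCP orientation; "ft_force": force on the tool from outside, world axes, zero at the start; "wrist_torque": the same for the moment, N m; "finger_gap": finger opening in mm.
Only numpy, scipy, OpenCV 4.12 (cv2) and the standard library are available. Lean on these libraries where they do the work, as an engineer would, in place of code of your own. Each camera call takes 0.05 s, during which the arm holds its last target. There are 200 camera calls.

## Working session

There is one attempt and no reset: what is moved stays moved. The work goes in short steps, Python scripts to look and compute and a shell command to move; the robot and the scene stay as the last step left them, time stands still between calls to the robot, and variables do not carry over. Pictures are saved under pics/ and viewed, on a budget of 10 in all, crops included, one or two more only if the job needs it, and the job is handed in when it is done.

```bash
mkdir -p pics; ls; python3 - <<'E'
from bench import r
import cv2,numpy as np
print(r.sense())
for n in("top","scene"):
    p,d=r.snapshot(n); np.savez(n,p=p,d=d); cv2.imwrite(f"pics/{n}1.png",p[:,:,::-1]); print(n,r.get_calibration(n))
print(r.get_calibration("wrist"),r.grip_point_offset)
E
```

```text
pics
{'time': 0.0, 'joint_pos': array([-7.63410993e+01,  7.51555842e+00,  8.53310757e+01,  1.29185390e-04,
        8.72612575e+01, -4.89254012e+00]), 'qd': array([-0.00994915, -0.02034739, -0.06728211, -0.00584602, -0.09159447,
        0.14032965]), 'joint_efforts': array([ 3.31282527e-04, -5.69402075e+01, -5.00544691e+01,  7.36151355e-05,
        1.49018818e-02,  1.55129818e-06]), 'tool_pos': array([ 190.7875376 , -568.26602798,  230.22252201]), 'tcp_rot': array([-1.79892513e+02, -9.33032280e-03,  1.85514257e+01]), 'ft_force': array([ 0.25044122,  0.77469151, -0.48216252]), 'wrist_torque': array([-0.02807056,  0.0242875 ,  0.0114928 ]), 'finger_gap': 85.31263517063219}
top {'fovy': 54.901613133900135, 'cx': 319.1580086718501, 'cy': 200.54413271432153, 'position': array([479.10934472,  21.66095255, 997.20180196]), 'rotation': array([  5.81422529,   0.60146797, -91.42775927])}
scene {'fovy': 55.18729278598475, 'cx': 324.8712636709886, 'cy': 201.88777346228454, 'position': array([1044.74992492, -403.40423116,  545.32018065]), 'rotation': array([54.25842187,  0.17832628, 46.44723352])}
{'fovy': 63.92747131913439, 'cx': 327.084873380228, 'cy': 199.44829306900334, 'tool_from_camera': array([[ 1.05563367e-03,  9.46979709e-01,  3.21291638e-01,
         8.09914343e+01],
       [ 9.99999217e-01, -7.83669704e-04, -9.75791137e-04,
         3.67034835e-01],
       [-6.72267884e-04,  3.21292417e-01, -9.46979794e-01,
        -1.42220640e+02],
       [ 0.00000000e+00,  0.00000000e+00,  0.00000000e+00,
         1.00000000e+00]])} 18.700000000000003
```

View pics/top1.png

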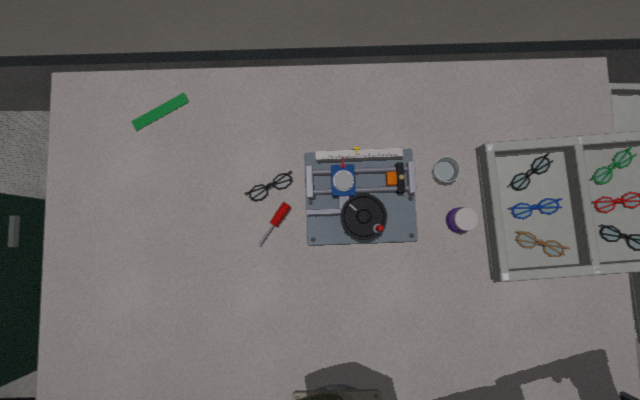

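View pics/scene1.png

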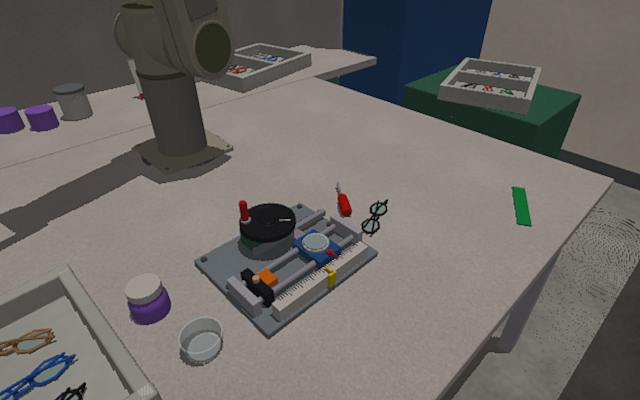

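Top view: wheel hub is near (364,217), handle (379,229), pointer (342,163), yellow mark (357,149) and orange block (391,178). Device +y is image left, +x is image up. In the scene view the bystanders are clear of the wheel.

```bash
cat > h.py <<'E'
import numpy as np,cv2
from scipy.spatial.transform import Rotation as R
from bench import r
def cam(name,s=None):
    c=r.get_calibration(name); f=200/np.tan(np.radians(c["fovy"]/2))
    if name=="wrist":
        T=c["tool_from_camera"]; Rt=R.from_euler("xyz",s["tcp_rot"],degrees=True).as_matrix()
        return f,c["cx"],c["cy"],s["tool_pos"]+Rt@T[:3,3],Rt@T[:3,:3]
    return f,c["cx"],c["cy"],np.array(c["position"]),R.from_euler("xyz",c["rotation"],degrees=True).as_matrix()
def onz(K,uv,z):
    f,cx,cy,p,M=K
    d=M@np.array([(uv[0]-cx)/f,-(uv[1]-cy)/f,-1]); return p+d*(z-p[2])/d[2]
def blobs(p,lo,hi,amin=4):
    m=cv2.inRange(cv2.cvtColor(p,cv2.COLOR_RGB2HSV),np.array(lo),np.array(hi))
    n,_,st,ce=cv2.connectedComponentsWithStats(m)
    return m,[(ce[i].round(2),st[i]) for i in range(1,n) if st[i][4]>=amin]
E
python3 - <<'E'
from h import *
K=cam("top"); p=np.load("top.npz")["p"]
for nm,lo,hi,z in [("redA",(0,150,90),(6,255,255),119),("redB",(174,150,90),(180,255,255),119),("yel",(24,150,100),(34,255,255),48),("or",(8,180,100),(18,255,255),45),("blue",(100,150,60),(118,255,255),60)]:
    for c,s in blobs(p,lo,hi)[1]:
        if 290<c[0]<430 and 140<c[1]<250: print(nm,c,s,onz(K,c,z).round(1),onz(K,c,48).round(1))
m,b=blobs(p,(0,0,0),(180,255,45),300)
for c,s in b:
    if 300<c[0]<420 and 140<c[1]<250: print("blk",c,s,onz(K,c,75).round(1))
# plate corners
for uv in [(305,151),(412,149),(417,242),(307,245)]: print(onz(K,uv,14).round(1))
cv2.imwrite("pics/c.png",cv2.resize(p[140:250,295:425][:,:,::-1],None,fx=6,fy=5.4,interpolation=cv2.INTER_CUBIC))
E
```

```text
redA [342.6 165.2] [342 164   2   3   5] [649.5 -27.6 119. ] [663.3 -31.6  48. ]
redA [379.92 227.6 ] [377 225   6   6  25] [ 503.4 -107.9  119. ] [ 505.3 -118.4   48. ]
redB [341.25 164.75] [341 164   2   3   4] [650.6 -24.5 119. ] [664.5 -28.3  48. ]
yel [356.  148.2] [354 147   5   5  15] [705.6 -66.5  48. ] [705.6 -66.5  48. ]
or [391.42 177.98] [387 171  10  14 128] [ 628.2 -152.5   45. ] [ 627.7 -151.9   48. ]
blue [342.4  168.73] [331 165  24  12 123] [652.1 -30.1  60. ] [654.3 -30.8  48. ]
blue [343.24 191.74] [332 185  24  11 135] [594.9 -30.4  60. ] [596.4 -31.1  48. ]
blk [363.08 216.03] [ 341  193   45   47 1405] [533.2 -75.2  75. ]
[710.   63.1  14. ]
[ 707.6 -214.8   14. ]
[ 467.5 -215.6   14. ]
[466.9  63.2  14. ]
```

View pics/c.png

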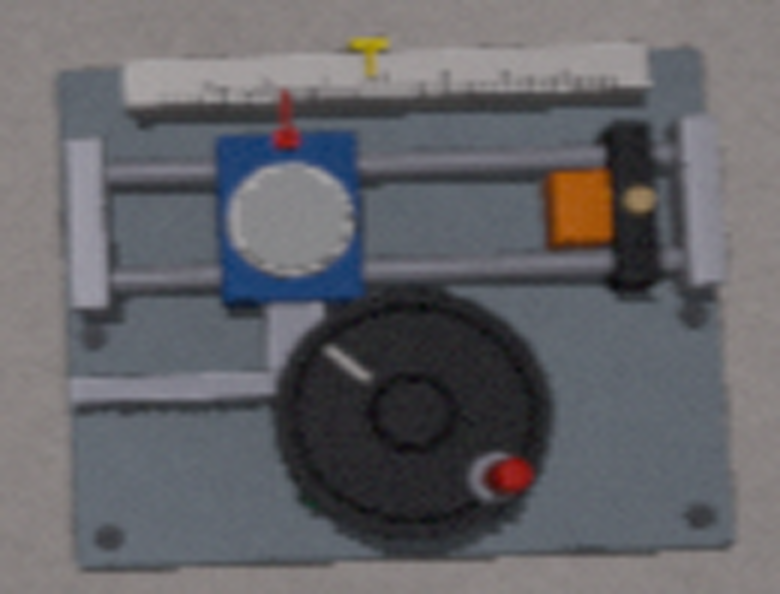

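```bash
python3 -m inch '[0.022,0.033,0,0,0,-6,0, 0.022,0.033,0,0,0,-6,0, 0.022,0.033,0,0,0,-6.5,0, 0.022,0.033,0,0,0,0,0, 0.022,0.033,0,0,0,0,0, 0.022,0.033,0,0,0,0,0, 0.022,0.033,0,0,0,0,0, 0.022,0.033,0,0,0,0,0, 0.022,0.033,0,0,0,0,0, 0.022,0.033,0,0,0,0,0]' 60
python3 -m inch '[0.022,0.033,0,0,0,0,0, 0.022,0.033,0,0,0,0,0, 0.022,0.033,0,0,0,0,0, 0.022,0.033,0,0,0,0,0, 0,0,0,0,0,0,0, 0,0,0,0,0,0,0]'
cat > w.py <<'E'
from h import *
import sys
s=r.sense(); K=cam("wrist",s); p,d=r.snapshot("wrist"); np.savez("wrist",p=p,d=d)
print(s["tool_pos"].round(1),s["tcp_rot"].round(2),s["ft_force"].round(1))
cv2.imwrite(f"pics/{sys.argv[1]}.png",p[:,:,::-1])
for nm,lo,hi,z in [("redA",(0,150,70),(7,255,255),119),("redB",(172,150,70),(180,255,255),119),("yel",(22,150,90),(34,255,255),48),("or",(8,180,90),(18,255,255),45)]:
    for c,st in blobs(p,lo,hi,30)[1]: print(nm,c,st,onz(K,c,z).round(1),onz(K,c,48).round(1))
E
python3 w.py w1
```

```text
time: 1.1
tool_pos: [411.4, -237.2, 231.0]
tcp_rot: [-180.0, 0.0, 0.0]
ft_force: [0.4, -0.2, -0.1]
finger_gap: 85.5
time: 1.7
tool_pos: [498.9, -105.9, 230.7]
tcp_rot: [-180.0, 0.1, 0.2]
ft_force: [-0.4, -0.7, -0.0]
finger_gap: 85.3
[ 498.9 -105.9  230.7] [-1.7999e+02  7.0000e-02  1.9000e-01] [-0.4 -0.7 -0. ]
redA [110.56 122.97] [  89   94   46   60 1421] [555.6  60.6 119. ] [548.7 107.4  48. ]
redA [329.75 185.44] [322 172  17  26 322] [ 506.  -109.3  119. ] [ 485.3 -110.    48. ]
or [377.24  37.36] [ 363   18   29   40 1069] [ 626.7 -152.8   45. ] [ 626.2 -152.4   48. ]
```

View pics/w1.png

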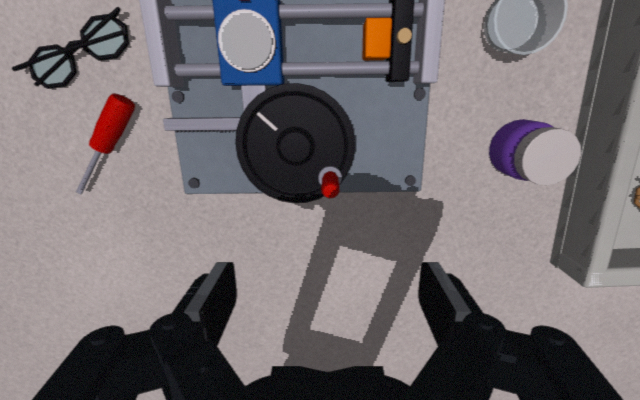

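The wrist view shows the handle with its top at about (331,190) and base at (330,177), the hub at (295,146), and nothing near the wheel that could be hit.

```bash
python3 - <<'E'
from h import *
s=r.sense(); K=cam("wrist",s); p=np.load("wrist.npz")["p"]; d=np.load("wrist.npz")["d"]
print(onz(K,(331,189.5),119), onz(K,(330,177),76+2), "mid",onz(K,(329.75,185.4),98))
m=cv2.inRange(cv2.cvtColor(p,cv2.COLOR_RGB2HSV),(0,0,0),(180,255,60)); m[:80]=0;m[205:]=0;m[:,:230]=0;m[:,360:]=0
m=cv2.morphologyEx(m,cv2.MORPH_CLOSE,np.ones((9,9)))
c=max(cv2.findContours(m,0,2)[0],key=cv2.contourArea); (u,v),rad=cv2.minEnclosingCircle(c); print(u,v,rad,cv2.fitEllipse(cv2.convexHull(c)))
print("wheel",onz(K,(u,v),75),"hub",onz(K,(295,146),77))
g=np.array([onz(K,q,z) for q,z in [((185,192),14),((422,188),14)]]); print(g)
E
```

```text
[ 502.21713879 -111.22093499  119.        ] [ 502.07354006 -110.77852551   78.        ] mid [ 499.61459224 -110.38160826   98.        ]
305.1324462890625 143.5883026123047 70.4552993774414 ((298.4299621582031, 145.073974609375), (114.66426849365234, 139.7237548828125), 131.7287139892578)
wheel [533.17249603 -87.57974337  75.        ] hub [531.24194081 -78.32091466  77.        ]
[[ 466.58664132   58.53720545   14.        ]
 [ 472.19197346 -219.09971375   14.        ]]
```

```bash
python3 -m inch '[0.0035,-0.0035,-0.03,0,0,0,0, 0,0,-0.03,0,0,0,0, 0,0,-0.03,0,0,0,0, 0,0,-0.03,0,0,0,0, 0,0,-0.02,0,0,0,0, 0,0,-0.006,0,0,0,0, 0,0,0,0,0,0,0]' 60
python3 -m inch '[0,0,0,0,0,0,150, 0,0,0,0,0,0,180, 0,0,0,0,0,0,230, 0,0,0,0,0,0,255, 0,0,0,0,0,0,255, 0,0,0,0,0,0,255]' 60
python3 w.py w2
```

```text
time: 2.45
tool_pos: [501.3, -111.0, 84.6]
tcp_rot: [-180.0, 0.1, -0.0]
ft_force: [0.7, 0.6, -0.2]
finger_gap: 85.2
time: 3.05
tool_pos: [503.0, -110.2, 86.0]
tcp_rot: [180.0, -0.1, 0.1]
ft_force: [0.3, 0.3, 3.8]
finger_gap: 14.3
[ 503.  -110.2   86. ] [ 1.8e+02 -8.0e-02  6.0e-02] [0.3 0.3 3.8]
redA [  2.63 128.17] [  0 112   8  38 174] [572.1  -2.6 119. ] [564.4  67.9  48. ]
redA [326.97 278.95] [ 310  242   35   72 1886] [ 514.2 -111.2  119. ] [ 468.8 -111.3   48. ]
or [408.27  23.91] [ 380    0   55   47 1653] [ 616.7 -152.5   45. ] [ 616.1 -151.8   48. ]
```

```bash
python3 - <<'E'
import numpy as np
th=np.radians(228.7-15*np.arange(37)); P=np.round(44*np.c_[np.cos(th),np.sin(th)],0)
P=np.round(np.c_[np.cos(th),np.sin(th)]*44,1)
for i in range(24): print(i+1,*(np.diff(P,axis=0)[i]/1000).round(4),end=' | ')
E
```

```text
1 -0.0076 0.0087 | 2 -0.0051 0.0103 | 3 -0.0022 0.0113 | 4 0.0008 0.0114 | 5 0.0037 0.0109 | 6 0.0063 0.0095 | 7 0.0087 0.0076 | 8 0.0103 0.0051 | 9 0.0113 0.0022 | 10 0.0114 -0.0008 | 11 0.0109 -0.0037 | 12 0.0095 -0.0063 | 13 0.0076 -0.0087 | 14 0.0051 -0.0103 | 15 0.0022 -0.0113 | 16 -0.0008 -0.0114 | 17 -0.0037 -0.0109 | 18 -0.0063 -0.0095 | 19 -0.0087 -0.0076 | 20 -0.0103 -0.0051 | 21 -0.0113 -0.0022 | 22 -0.0114 0.0008 | 23 -0.0109 0.0037 | 24 -0.0095 0.0063 |
```

```bash
python3 -m inch '[-0.0076,0.0087,0,0,0,0,255, -0.0051,0.0103,0,0,0,0,255, -0.0022,0.0113,0,0,0,0,255, 0.0008,0.0114,0,0,0,0,255, 0,0,0,0,0,0,255]'
```

```text
time: 3.6
tool_pos: [487.7, -67.4, 86.0]
tcp_rot: [180.0, 0.0, 0.1]
ft_force: [-4.7, 1.5, 10.1]
finger_gap: 14.1
```

```bash
python3 -m inch '[0.0037,0.0109,0,0,0,0,255, 0.0063,0.0095,0,0,0,0,255, 0.0087,0.0076,0,0,0,0,255, 0.0103,0.0051,0,0,0,0,255, 0.0113,0.0022,0,0,0,0,255, 0,0,0,0,0,0,255]'
python3 -m inch '[0.0114,-0.0008,0,0,0,0,255, 0.0109,-0.0037,0,0,0,0,255, 0.0095,-0.0063,0,0,0,0,255, 0.0076,-0.0087,0,0,0,0,255, 0.0051,-0.0103,0,0,0,0,255, 0,0,0,0,0,0,255]'
python3 w.py w3
```

```text
time: 4.2
tool_pos: [529.4, -32.0, 86.0]
tcp_rot: [-180.0, -0.1, 0.1]
ft_force: [1.3, 4.2, 7.7]
finger_gap: 14.2
time: 4.8
tool_pos: [573.3, -63.6, 86.0]
tcp_rot: [180.0, -0.0, 0.0]
ft_force: [-0.9, -1.1, 6.6]
finger_gap: 14.4
[573.3 -63.6  86. ] [ 1.7997e+02 -2.0000e-02  4.0000e-02] [-0.9 -1.1  6.6]
redA [340.54  63.63] [332  29  18  56 479] [662.5 -68.7 119. ] [667.8 -71.6  48. ]
redA [ 64.89 245.2 ] [  33  205   67   83 3151] [599.1  34.4 119. ] [563.1  98.6  48. ]
redA [327.43 279.92] [ 310  242   35   73 1776] [584.  -64.8 119. ] [538.3 -65.   48. ]
yel [333.47   9.41] [330   0   8  21 158] [692.6 -67.7  48. ] [692.6 -67.7  48. ]
or [474.33 138.54] [ 444  109   63   62 3354] [ 629.  -148.2   45. ] [ 629.4 -146.8   48. ]
```

View pics/w3.png

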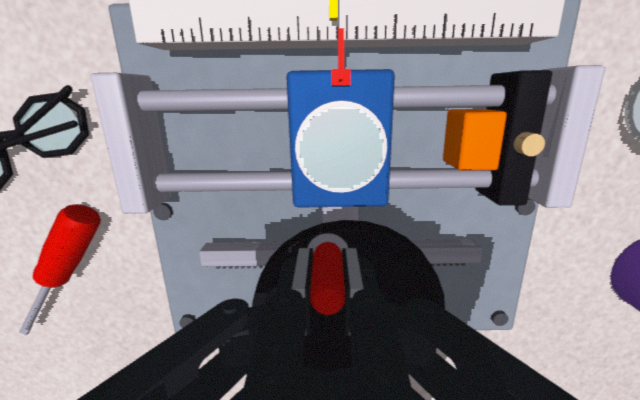

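At 210° clockwise, the pointer (341,30) has just passed the yellow line (334,10). The orange block is still about 36 mm of travel away.

```bash
python3 -m inch '[0.0022,-0.0113,0,0,0,0,255, -0.0008,-0.0114,0,0,0,0,255, -0.0037,-0.0109,0,0,0,0,255, -0.0063,-0.0095,0,0,0,0,255, 0,0,0,0,0,0,255]'
python3 -m inch '[-0.0087,-0.0076,0,0,0,0,255, -0.0103,-0.0051,0,0,0,0,255, -0.0113,-0.0022,0,0,0,0,255, 0,0,0,0,0,0,255]'
python3 - <<'E'
from h import *
p,d=r.snapshot("top"); K=cam("top")
cv2.imwrite("pics/t2.png",cv2.resize(p[140:250,295:425][:,:,::-1],None,fx=6,fy=5.4,interpolation=cv2.INTER_CUBIC))
E
```

```text
time: 5.35
tool_pos: [563.4, -106.0, 85.9]
tcp_rot: [-180.0, 0.1, 0.0]
ft_force: [-3.0, 3.0, 7.4]
finger_gap: 14.4
time: 5.75
tool_pos: [533.3, -120.2, 85.9]
tcp_rot: [-179.9, -0.0, 0.1]
ft_force: [-0.4, 4.5, 5.7]
finger_gap: 14.2
```

View pics/t2.png

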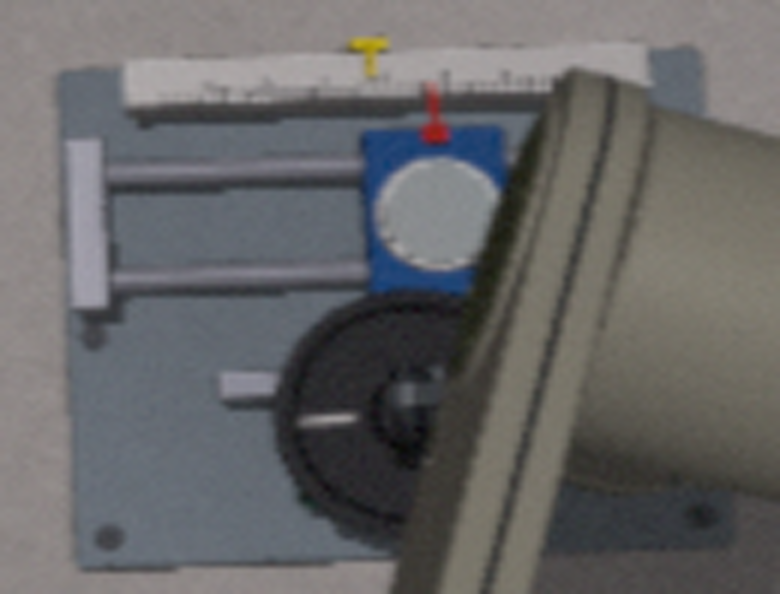

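The top view shows the carriage 60-odd mm back with about 15–18 mm left to the block, roughly 70–90° of wheel.

```bash
python3 -m inch '[-0.0114,0.0008,0,0,0,0,255, -0.0109,0.0037,0,0,0,0,255, 0,0,0,0,0,0,255]'
python3 -m inch '[-0.0049,0.0028,0,0,0,0,255, -0.0046,0.0035,0,0,0,0,255, 0,0,0,0,0,0,255]'
python3 - <<'E'
import numpy as np
th=np.radians(228.7-3*np.arange(31)); P=np.round(np.c_[np.cos(th),np.sin(th)]*44,1)
for i in range(30): print(i+1,*(np.diff(P,axis=0)[i]/1000).round(4),end=' | ')
E
```

```text
time: 6.1
tool_pos: [511.5, -115.7, 86.0]
tcp_rot: [-180.0, -0.0, 0.1]
ft_force: [0.9, 2.8, 5.0]
finger_gap: 14.1
time: 6.4
tool_pos: [502.6, -109.9, 86.0]
tcp_rot: [180.0, -0.1, 0.1]
ft_force: [1.4, 1.1, 4.6]
finger_gap: 14.5
1 -0.0017 0.0016 | 2 -0.0016 0.0017 | 3 -0.0016 0.0017 | 4 -0.0014 0.0018 | 5 -0.0013 0.0019 | 6 -0.0012 0.0019 | 7 -0.0012 0.002 | 8 -0.001 0.0021 | 9 -0.0009 0.0021 | 10 -0.0008 0.0022 | 11 -0.0007 0.0022 | 12 -0.0005 0.0022 | 13 -0.0005 0.0023 | 14 -0.0003 0.0023 | 15 -0.0002 0.0023 | 16 -0.0001 0.0023 | 17 0.0 0.0023 | 18 0.0002 0.0023 | 19 0.0003 0.0023 | 20 0.0004 0.0022 | 21 0.0005 0.0023 | 22 0.0006 0.0022 | 23 0.0007 0.0022 | 24 0.0009 0.0021 | 25 0.001 0.0021 | 26 0.001 0.002 | 27 0.0012 0.002 | 28 0.0013 0.0019 | 29 0.0014 0.0019 | 30 0.0014 0.0017 |
```

```bash
python3 -m inch '[-0.0017,0.0016,0,0,0,0,255, -0.0016,0.0017,0,0,0,0,255]'
python3 -m inch '[-0.0016,0.0017,0,0,0,0,255, -0.0014,0.0018,0,0,0,0,255]'
python3 -m inch '[-0.0013,0.0019,0,0,0,0,255, 0,0,0,0,0,0,255]'
python3 -m inch '[-0.0012,0.0019,0,0,0,0,255, 0,0,0,0,0,0,255]'
```

```text
time: 6.6
tool_pos: [499.8, -107.3, 86.0]
tcp_rot: [179.9, -0.1, 0.1]
ft_force: [4.6, -2.8, 5.2]
finger_gap: 14.3
time: 6.8
tool_pos: [496.7, -103.9, 86.0]
tcp_rot: [179.9, -0.1, 0.1]
ft_force: [3.3, -2.7, 5.9]
finger_gap: 14.3
time: 7.0
tool_pos: [495.1, -101.8, 86.0]
tcp_rot: [179.9, -0.1, 0.1]
ft_force: [1.8, -2.4, 7.4]
finger_gap: 14.4
time: 7.2
tool_pos: [493.9, -100.1, 85.9]
tcp_rot: [179.9, -0.0, 0.0]
ft_force: [1.2, -2.4, 7.4]
finger_gap: 14.2
```

```bash
python3 -m inch '[-0.0012,0.002,0,0,0,0,255, 0,0,0,0,0,0,255]'
python3 -m inch '[-0.001,0.0021,0,0,0,0,255, 0,0,0,0,0,0,255]'
python3 -m inch '[-0.0009,0.0021,0,0,0,0,255, 0,0,0,0,0,0,255]'
```

```text
time: 7.4
tool_pos: [492.7, -98.1, 86.0]
tcp_rot: [179.9, -0.0, 0.0]
ft_force: [0.7, -2.1, 6.9]
finger_gap: 14.1
time: 7.6
tool_pos: [491.5, -96.0, 85.9]
tcp_rot: [179.9, -0.0, 0.0]
ft_force: [0.8, -2.8, 7.0]
finger_gap: 14.4
time: 7.8
tool_pos: [490.6, -94.0, 85.9]
tcp_rot: [179.9, -0.0, 0.0]
ft_force: [0.7, -3.1, 9.0]
finger_gap: 14.2
```

```bash
python3 - <<'E'
from h import *
p,d=r.snapshot("wrist"); cv2.imwrite("pics/w4.png",p[:200,200:][:,:,::-1])
E
```

```text
(no output)
```

View pics/w4.png

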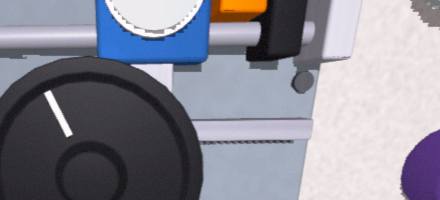

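The carriage's edge (crop column 208) is about to meet the orange block (210), so I go on in steps of about 1 mm.

```bash
for i in 1; do python3 -m inch '[-0.0004,0.0011,0,0,0,0,255, 0,0,0,0,0,0,255]'; python3 -m inch '[-0.0004,0.0011,0,0,0,0,255, 0,0,0,0,0,0,255]';python3 -m inch '[-0.0004,0.0011,0,0,0,0,255, 0,0,0,0,0,0,255]';done | grep -v rot
```

```text
time: 8.05
tool_pos: [490.2, -93.0, 86.0]
ft_force: [0.7, -4.1, 8.3]
finger_gap: 14.2
time: 8.25
tool_pos: [489.8, -92.0, 86.0]
ft_force: [0.6, -3.9, 7.5]
finger_gap: 14.4
time: 8.45
tool_pos: [489.3, -90.9, 85.9]
ft_force: [-0.6, -2.8, 8.8]
finger_gap: 14.3
```

```bash
for i in 1; do python3 -m inch '[-0.0003,0.0011,0,0,0,0,255, 0,0,0,0,0,0,255]'; python3 -m inch '[-0.0003,0.0011,0,0,0,0,255, 0,0,0,0,0,0,255]';python3 -m inch '[-0.0003,0.0011,0,0,0,0,255, 0,0,0,0,0,0,255]';done | grep -v rot
```

```text
time: 8.65
tool_pos: [489.0, -89.9, 85.9]
ft_force: [-0.7, -4.7, 9.2]
finger_gap: 14.4
time: 8.85
tool_pos: [488.7, -88.7, 86.0]
ft_force: [-0.8, -3.7, 8.9]
finger_gap: 14.2
time: 9.05
tool_pos: [488.3, -87.6, 85.9]
ft_force: [-0.4, -3.5, 8.1]
finger_gap: 14.0
```

```bash
for i in 1; do python3 -m inch '[-0.0002,0.0011,0,0,0,0,255, 0,0,0,0,0,0,255]'; python3 -m inch '[-0.0002,0.0011,0,0,0,0,255, 0,0,0,0,0,0,255]';python3 -m inch '[-0.0002,0.0011,0,0,0,0,255, 0,0,0,0,0,0,255]';done | grep -v rot
```

```text
time: 9.25
tool_pos: [488.1, -86.5, 85.9]
ft_force: [-0.6, -4.3, 10.1]
finger_gap: 14.3
time: 9.45
tool_pos: [487.8, -85.5, 86.0]
ft_force: [-1.0, -4.8, 9.8]
finger_gap: 14.3
time: 9.65
tool_pos: [487.6, -84.3, 85.9]
ft_force: [-1.7, -4.1, 10.0]
finger_gap: 14.1
```

```bash
for i in 1; do python3 -m inch '[-0.0002,0.0011,0,0,0,0,255, 0,0,0,0,0,0,255]'; python3 -m inch '[-0.0001,0.0011,0,0,0,0,255, 0,0,0,0,0,0,255]';python3 -m inch '[-0.0001,0.0011,0,0,0,0,255, 0,0,0,0,0,0,255]';done | grep -v rot
```

```text
time: 9.85
tool_pos: [487.4, -83.2, 85.9]
ft_force: [-1.6, -4.2, 10.0]
finger_gap: 14.4
time: 10.05
tool_pos: [487.2, -82.1, 85.9]
ft_force: [-2.3, -4.3, 10.0]
finger_gap: 14.3
time: 10.25
tool_pos: [487.1, -81.0, 85.9]
ft_force: [-1.6, -4.1, 10.5]
finger_gap: 14.3
```

```bash
for i in 1; do python3 -m inch '[-0.0001,0.0011,0,0,0,0,255, 0,0,0,0,0,0,255]'; python3 -m inch '[0,0.0011,0,0,0,0,255, 0,0,0,0,0,0,255]';python3 -m inch '[0,0.0011,0,0,0,0,255, 0,0,0,0,0,0,255]';done | grep -v rot
```

```text
time: 10.45
tool_pos: [487.0, -79.9, 85.9]
ft_force: [-2.2, -5.0, 10.4]
finger_gap: 14.5
time: 10.65
tool_pos: [486.9, -78.9, 85.9]
ft_force: [-2.5, -4.7, 11.1]
finger_gap: 14.0
time: 10.85
tool_pos: [486.9, -78.4, 85.9]
ft_force: [-2.7, -8.0, 9.9]
finger_gap: 14.4
```

```bash
python3 - <<'E'
from h import *
p,d=r.snapshot("wrist"); cv2.imwrite("pics/w5.png",cv2.resize(p[:90,290:540][:,:,::-1],None,fx=3,fy=3))
E
```

```text
(no output)
```

View pics/w5.png

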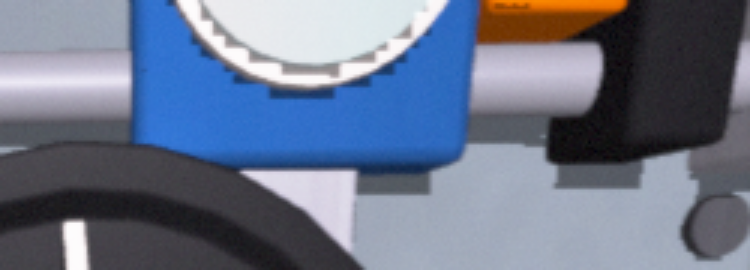

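The blue carriage is against the orange block with the black clamp behind it. The force has begun to climb (8 N), so contact is felt.

```bash
for i in 1; do python3 -m inch '[0,0.0008,0,0,0,0,255, 0,0,0,0,0,0,255]'; python3 -m inch '[0,0.0005,0,0,0,0,255, 0,0,0,0,0,0,255]';done | grep -v rot
```

```text
time: 11.1
tool_pos: [486.9, -78.1, 86.0]
ft_force: [-1.8, -9.3, 10.5]
finger_gap: 14.3
time: 11.3
tool_pos: [486.9, -77.9, 86.0]
ft_force: [-2.1, -11.5, 10.3]
finger_gap: 14.1
```

```bash
for i in 1; do python3 -m inch '[0,0.0007,0,0,0,0,255, 0,0,0,0,0,0,255]'; python3 -m inch '[0,0.0004,0,0,0,0,255, 0,0,0,0,0,0,255]';done | grep -v rot
```

```text
time: 11.5
tool_pos: [486.9, -77.6, 86.0]
ft_force: [-3.3, -14.0, 9.2]
finger_gap: 14.2
time: 11.7
tool_pos: [486.9, -77.4, 86.0]
ft_force: [-2.5, -14.5, 9.2]
finger_gap: 14.3
```

About 14.5 N is held on the block. Now I wind back anticlockwise.

```bash
python3 -m inch '[0,0,0,0,0,0,255, 0,0,0,0,0,0,255, 0,-0.002,0,0,0,0,255, 0,0,0,0,0,0,255]'
python3 - <<'E'
import numpy as np
th=np.radians(180+15*np.arange(20)); P=np.round(np.c_[np.cos(th),np.sin(th)]*44,1)
for i in range(19): print(int(195+15*i),*(np.diff(P,axis=0)[i]/1000).round(4),end=' | ')
E
```

```text
time: 12.1
tool_pos: [486.9, -78.1, 85.9]
tcp_rot: [179.9, 0.0, 0.0]
ft_force: [-3.1, -7.7, 10.2]
finger_gap: 14.3
195 0.0015 -0.0114 | 210 0.0044 -0.0106 | 225 0.007 -0.0091 | 240 0.0091 -0.007 | 255 0.0106 -0.0044 | 270 0.0114 -0.0015 | 285 0.0114 0.0015 | 300 0.0106 0.0044 | 315 0.0091 0.007 | 330 0.007 0.0091 | 345 0.0044 0.0106 | 360 0.0015 0.0114 | 375 -0.0015 0.0114 | 390 -0.0044 0.0106 | 405 -0.007 0.0091 | 420 -0.0091 0.007 | 435 -0.0106 0.0044 | 450 -0.0114 0.0015 | 465 -0.0114 -0.0015 |
```

```bash
python3 -m inch '[0.0015,-0.0114,0,0,0,0,255, 0.0044,-0.0106,0,0,0,0,255, 0.007,-0.0091,0,0,0,0,255, 0.0091,-0.007,0,0,0,0,255, 0.0106,-0.0044,0,0,0,0,255, 0.0114,-0.0015,0,0,0,0,255, 0,0,0,0,0,0,255]'
python3 -m inch '[0.0114,0.0015,0,0,0,0,255, 0.0106,0.0044,0,0,0,0,255, 0.0091,0.007,0,0,0,0,255, 0.007,0.0091,0,0,0,0,255, 0.0044,0.0106,0,0,0,0,255, 0,0,0,0,0,0,255]'
python3 -m inch '[0.0015,0.0114,0,0,0,0,255, -0.0015,0.0114,0,0,0,0,255, 0,0,0,0,0,0,255]'
python3 w.py w6
```

```text
time: 12.8
tool_pos: [532.0, -120.1, 85.8]
tcp_rot: [-179.9, -0.0, 0.0]
ft_force: [0.9, 1.5, 11.5]
finger_gap: 14.4
time: 13.4
tool_pos: [573.7, -86.9, 85.8]
tcp_rot: [-180.0, 0.1, 0.1]
ft_force: [-2.0, 0.4, 11.1]
finger_gap: 14.0
time: 13.7
tool_pos: [573.5, -64.3, 85.9]
tcp_rot: [-180.0, 0.0, 0.1]
ft_force: [-0.6, 0.3, 10.0]
finger_gap: 14.5
[573.5 -64.3  85.9] [-1.8e+02  3.0e-02  9.0e-02] [-0.6  0.3 10. ]
redA [353.29  63.38] [345  28  18  57 506] [662.9 -73.3 119. ] [668.2 -78.7  48. ]
redA [ 64.11 245.08] [  32  205   67   82 3125] [599.3  34.  119. ] [563.2  98.5  48. ]
redA [327.23 280.09] [ 310  242   35   73 1784] [584.3 -65.4 119. ] [538.4 -65.6  48. ]
yel [332.46   9.77] [329   0   8  21 164] [692.6 -67.7  48. ] [692.6 -67.7  48. ]
or [474.56 139.14] [ 444  110   63   61 3381] [ 628.9 -148.9   45. ] [ 629.4 -147.5   48. ]
```

View pics/w6.png

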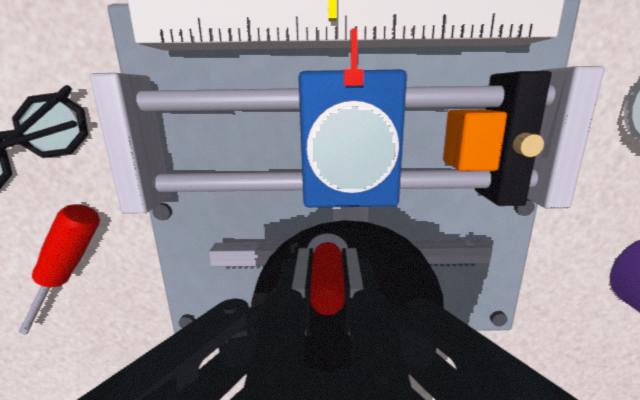

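Pointer tip is at (354,30) and the yellow line near (333,10), about 11 mm short. The pointer moved 7 mm compared with the same wheel angle wound clockwise, which matches the 0.6 rad of play.

```bash
cat > g.py <<'E'
from h import *
def gap(p,K):
    hsv=cv2.cvtColor(p,cv2.COLOR_RGB2HSV)
    red=((hsv[...,0]<7)|(hsv[...,0]>172))&(hsv[...,1]>140)&(hsv[...,2]>70)
    yel=(hsv[...,0]>21)&(hsv[...,0]<35)&(hsv[...,1]>130)&(hsv[...,2]>80)
    v,u=np.nonzero(yel); k=(v>=v.max()-14); rows=range(v.max()-14,v.max()+1)
    Y=[onz(K,(u[v==q].mean(),q),48) for q in rows if (v==q).any()]
    print("mark rows",v.max(),"y by row",[(a[:2]).round(1).tolist() for a in Y[::4]], "width",(u[v==v.max()-2].max()-u[v==v.max()-2].min()+1))
    n,l,st,ce=cv2.connectedComponentsWithStats(red.astype(np.uint8))
    um=u.mean()
    c=[i for i in range(1,n) if st[i][4]>60 and abs(ce[i][0]-um)<100 and ce[i][1]-v.mean()<150 and ce[i][1]>v.mean()]
    i=min(c,key=lambda i:ce[i][1]-v.mean())
    vv,uu=np.nonzero(l==i)
    X=[onz(K,(uu[vv==q].mean(),q),48) for q in range(vv.min(),vv.min()+34,4)]
    print("ptr",[(a[:2]).round(1).tolist() for a in X],"widths",[int((vv==q).sum()) for q in range(vv.min(),vv.min()+34,4)])
    print("dy", X[1][1]-Y[-3][1])
if __name__=="__main__":
    s=r.sense(); gap(np.load("wrist.npz")["p"],cam("wrist",s))
E
python3 g.py
```

```text
mark rows 20 y by row [[694.3, -67.7], [692.6, -67.7], [690.8, -67.9], [689.0, -67.7]] width 7
ptr [[684.6, -79.3], [682.8, -78.6], [681.0, -78.7], [679.2, -78.7], [677.3, -79.0], [675.5, -78.8], [673.6, -78.9], [671.7, -78.9], [669.8, -79.0]] widths [1, 6, 6, 6, 7, 6, 6, 6, 6]
dy -10.884297192747027
```

```bash
python3 -m inch '[-0.0044,0.0106,0,0,0,0,255, -0.007,0.0091,0,0,0,0,255, -0.0091,0.007,0,0,0,0,255, -0.0024,0.0012,0,0,0,0,255, -0.0024,0.0012,0,0,0,0,255, 0,0,0,0,0,0,255, 0,0,0,0,0,0,255]'
python3 - <<'E'
from h import *
p,d=r.snapshot("top"); K=cam("top"); np.savez("top2",p=p)
for nm,lo,hi in [("redA",(0,120,70),(7,255,255)),("redB",(172,120,70),(180,255,255)),("yel",(22,150,90),(34,255,255))]:
    for c,s in blobs(p,lo,hi,3)[1]:
        if 290<c[0]<430 and 140<c[1]<250: print(nm,c,s,onz(K,c,48).round(1))
E
```

```text
time: 14.45
tool_pos: [548.9, -35.7, 86.0]
tcp_rot: [-180.0, -0.1, 0.1]
ft_force: [2.9, 1.2, 7.2]
finger_gap: 14.5
yel [356.  148.2] [354 147   5   5  15] [705.6 -66.5  48. ]
```

```bash
python3 -m inch '[0,0,0,0,0,0,200, 0,0,0,0,0,0,100, 0,0,0,0,0,0,0, 0,0,0,0,0,0,0, 0,0,0,0,0,0,0]'
python3 -m inch '[0,0,0.02,0,0,0,0, 0,0,0.03,0,0,0,0, 0,0,0.03,0,0,0,0, 0,0,0.03,0,0,0,0, 0.03,0,0.02,0,0,0,0, 0.03,0,0,0,0,0,0, 0,0,0,0,0,0,0, 0,0,0,0,0,0,0]'
python3 w.py w7 && python3 g.py
```

```text
time: 15.0
tool_pos: [548.1, -36.1, 84.9]
tcp_rot: [-180.0, 0.1, 0.0]
ft_force: [-0.4, -0.0, -0.0]
finger_gap: 75.3
time: 15.8
tool_pos: [608.2, -36.1, 214.4]
tcp_rot: [-180.0, 0.1, 0.1]
ft_force: [0.7, 0.8, 0.1]
finger_gap: 85.3
[608.2 -36.1 214.4] [-1.7999e+02  1.0000e-01  6.0000e-02] [0.7 0.8 0.1]
redA [360.68 114.31] [356  97  10  29 126] [673.3 -61.2 119. ] [668.4 -68.4  48. ]
redA [182.67 221.58] [ 162  196   43   53 1139] [589.7  78.5 119. ] [559.8 113.   48. ]
redA [326.53 255.44] [319 238  17  34 394] [559.5 -36.8 119. ] [520.5 -36.8  48. ]
yel [360.45  77.01] [351  70  19  22 201] [700.9 -67.1  48. ] [700.9 -67.1  48. ]
or [442.49 154.74] [ 426  137   34   37 1086] [ 630.  -150.3   45. ] [ 630.6 -149.2   48. ]
mark rows 91 y by row [[700.5, -67.5], [697.1, -67.7], [693.7, -67.8], [690.3, -67.9]] width 5
ptr [[683.3, -68.2], [679.8, -68.3], [676.3, -68.4], [672.7, -68.5], [669.1, -68.7], [665.5, -69.7], [661.9, -68.5], [658.2, -68.6], [nan, nan]] widths [3, 3, 3, 3, 3, 7, 10, 10, 0]
dy -0.37810789821014623g.py:14: RuntimeWarning: Mean of empty slice.
  X=[onz(K,(uu[vv==q].mean(),q),48) for q in range(vv.min(),vv.min()+34,4)]
  ret = ret.dtype.type(ret / rcount)
```

View pics/w7.png

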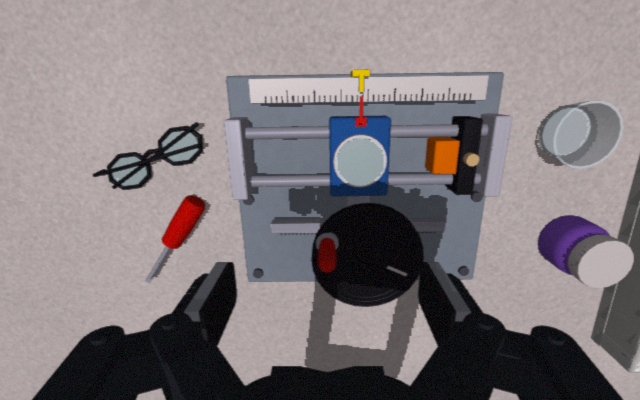

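The pointer (361,98) is in line with the yellow line (361,88), with dy about -0.3 mm. The handle still stands at (548,-37), where I released it, so the play has stayed taken up. All bystanders are in place.

```bash
python3 -c "
from bench import r
print(r.sense()['time']); r.hand_in()"
```

```text
15.85
the job is handed in; nothing more can be done
```

I wound the carriage clockwise onto the rubber block, wound it back anticlockwise to the yellow mark, then let go, moved clear and handed the job in at 15.85 s. No verdict is reported.

- **Rear stop:** the handle force climbed from about 4 N to about 14.5 N once the carriage, block and clamp were in contact. I held it there for about 0.3 s, and no reading went above 15 N.
- **Pointer:** after release, the wrist picture put it 0.2–0.4 mm to -y of the yellow mark; the tolerance is 2.5 mm.
- **Play:** on the way back the carriage lagged 7.1 mm behind its clockwise position at the same wheel angle, which matches the 0.6 rad of play. The handle stayed within about 1 mm of where I released it, so the play should still be taken up anticlockwise. I had no direct reading of the wheel joint.
- **Bystanders:** the spectacles, screwdriver, jar and cup look unmoved in the last picture.

**Checks that failed or disagreed:**
- The top camera could not see the pointer at the end, so the final alignment rests on the wrist camera alone.
- The two cameras differed by 1–3 mm in absolute position. That did not affect the pointer-to-mark gap, which was measured within one picture.

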